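# Refit the filter drawer of the bench dust box and latch it

## Task

The small filter box on the bench stands with its drawer pulled out and empty. Lay the fresh filter (white pleats) flat in the drawer, push the drawer home until it snaps in at its catch, then turn both red latch knobs inward to their end stops so that their tongues lie across the drawer front. Leave the clogged filter (brown pleats) where it lies.

Things in the scene. Friction and masses are not known exactly. Their poses are not given: they have to be found in the camera images.
- filter_box: fixed blue-grey filter box, 180 mm wide (y), 88 mm high; hose spigot on its lid up to 116 mm. Origin on the bench, mid-width, at the rear face of the drawer front when home; x points to the back, so the drawer comes out along -x. It reaches from x = -46 mm (a latch post 68 mm high either side of the drawer) to +100 mm; the lid begins at x = 0
- filter_drawer (a joint): how far the drawer is pulled out, m: 0 = fully home against its stop, 0.105 = fully out. Slides with about 1 N; a sprung roller catch resists with about 10 N between 0.014 and 0.006, then snaps the drawer to 0
- drawer_floor (a point): centre of the upper face of the drawer's floor, 14 mm above the bench, axes as the filter box; moves with the drawer. The well is 120 mm (y) by 85 mm (x) inside, its walls rise 36 mm above the floor; the aluminium drawer front, 125 mm wide and 10 mm thick, rises 72 mm above the floor
- drawer_handle (a point): middle of the dark steel bow handle on the drawer front, 46 mm above the bench: a round bar 10 mm thick, about 60 mm long along y, its middle 22 mm in front of the drawer front; moves with the drawer
- latch_left (a joint): angle of the latch knob on the left post (+y side of the box), rad: near 0 = its steel tongue points forward along the post, out of the drawer's way; grows anticlockwise seen from above as the tongue swings inward; 1.5 = end stop, tongue across the drawer front
- latch_left_grip (a point): where to hold the left knob: on its upright axis, 112 mm above the bench. The knob is a red wing 46 mm long, 13 mm thick, 94 to 122 mm above the bench (clear above the box's lid). Seen from above the wing's long direction is the filter box's yaw - 0.1 rad + latch_left
- latch_right (a joint): angle of the latch knob on the right post (-y side of the box), rad: near 0 = tongue points forward; grows clockwise seen from above as the tongue swings inward; 1.5 = end stop, tongue across the drawer front
- latch_right_grip (a point): where to hold the right knob, the same as the left one mirrored: 112 mm above the bench on its upright axis. Seen from above the wing's long direction is the filter box's yaw + 0.1 - latch_right
- fresh_filter: fresh panel filter: light frame 110 mm (y) by 75 mm (x) by 28 mm high, white pleats, 0.25 kg, same either way round; origin at the centre of its underside, z up. A black carrying bar along y above it, 82 mm long, 12 mm wide, 10 mm high (47 to 57 mm above the underside), on two end posts at y = +-37 mm
- fresh_filter_grip (a point): middle of the fresh filter's carrying bar, 52 mm above the filter's underside, axes as the filter
- clogged_filter: clogged filter of the same shape and size, brown pleats with rock chips between them; origin at the centre of its underside. To be left alone

How it is judged (in metres and radians):
On the way, in this order (a step that is already met when the one before it is completed fails the run):
1. the fresh filter lies flat on the drawer's floor (x of fresh_filter in the frame of drawer_floor between -0.009 and 0.009 m and y of fresh_filter in the frame of drawer_floor between -0.009 and 0.009 m and z of fresh_filter in the frame of drawer_floor below 0.004 m and angle between fresh_filter's own z axis and vertical below 0.06 rad), for 0.2 s.
2. the drawer is home in its catch (within 3 mm of its stop) (value of joint filter_drawer below 0.003 m), for 0.2 s.
3. both latch knobs are at their end stops (within 0.08 rad) (value of joint each of latch_left, latch_right above 1.42 rad), for 0.1 s.
At the end, for the whole second after the job is handed in: The drawer is home within 3 mm of its stop, the fresh filter lies flat on its floor (within 9 mm of the middle, 4 mm of the floor, 0.06 rad of level) and at rest, and both latch knobs stand within 0.08 rad of their end stops, tongues across the drawer front (all of step 1 and all of step 3 and value of joint filter_drawer below 0.003 m and linear speed of fresh_filter below 0.02 m/s); the robot touches nothing.
It fails at once if the clogged filter is moved more than 30 mm (distance of clogged_filter from where it was at the start of the episode above 0.03 m).
It also fails if it takes over 70 s, if anything falls off the work surface, if the arm or the gripper's body presses on something with over 40 N, if the wrist force passes 120 N, or if a joint passes its speed limit or range.

## Robot

A 6-joint arm with a two-finger parallel gripper is mounted at the origin on a cart in front of the work surface, level with it; the furniture and walls round the work are solid. World frame = base frame: x ahead of the robot, y to its left, z up, the work surface at z = 0. Lengths are in m, angles in degrees, forces in N, time in s.
With the tool pointing down it reaches from about 0.375 to 0.9 m from the base axis. Payload 3.1 kg.
Tool frame: the origin (TCP) lies on the centre line of the jaws, within the pads' length; the fingertips stand 19 mm ahead of it and the grasp point (between the pads) is the TCP (tips_ahead is the distance from the TCP to the fingertips, in m); z points along the fingers, y is the line along which they close (so a half turn about z gives the same grasp; the last joint's range is limited). The gripper opens to 87 mm and grips with 3 to 60 N. Pads are 19 mm wide; open, the fingers measure 117 mm over their backs; the gripper's body (75 mm by 190 mm) begins 51 mm behind the grasp point.
Start: joints at [-83.279, 30.224, 82.088, -0, 67.689, -10.227], TCP at [0.182, -0.598, 0.242] pointing down, gripper open.
Joint ranges: [-176.69, 176.69], [-43.24, 126.21], [12.49, 139.97], [-82, 262], [0, 151.66], [-163.58, 163.58]. Speed limits (degrees/s): [159.86, 159.86, 180, 180, 180, 180].

## Interface

Orientations are given as a 3x3 rotation matrix whose columns are the frame's x, y, z axes.
In Python, from rig import read_state, capture, hand_in, trace, landmark_of, tips_ahead gives the robot as it stands.
- The arm moves only by the shell command python3 -m jog 'ROWS'. ROWS is JSON, a list of rows, each an object of numbers: "tx", "ty", "tz": the shift along the tool's x, y, z in cm; "roll": the turn about the tool's z in rad; "jaw": the opening, from 0 (shut) to 1 (fully open). A call has 1 to 8 rows; each row shifts and turns the commanded pose from where the row before left it, along the tool's axes as they then stand; what a row does not reach is not made up. A row lasts 1/10 s, in which the tool goes at most 50 mm and 8.59 degrees, less where a joint would pass 70% of its speed; a pose out of reach is approached as far as the arm can. A call with a gripper value outside its range is refused whole. The fingers move at their own pace and stop on an object; the grip force is fixed at half the most. Time passes only in rows, so rows that do not move let the fingers close. It gives the time, the measured TCP pose, the force, the opening and the grip force at its end, in the units of the state.
- read_state(): the state, without advancing time (a new reading comes with each control period).
- capture(name): name is "side" or "top"; returns a dict with "img" (480x640x3 uint8, red, green, blue), "vertical_fov" (degrees; the focal length in pixels is half the picture's height over the tangent of half this angle, whatever the lens; pixels are square), "cx", "cy" (the principal point, pixels), "k1" (the pictures are not rectified: a ray, as slopes to the right and down, at radius r is drawn at 1 + k1 r^2 times it, then the intrinsics apply), "cam_to_world" (4x4, takes a point from camera to world coordinates). Camera axes: x right, y up, looking along -z (the intrinsics and any distortion apply to the point x, -y, -z); pixel columns grow to the right and rows downward; lengths in m; the calibration is good to about 2 mm. A picture is of the moment at which its call begins. There is no depth.
- hand_in(): hands the job in; it is judged then, once.
Trained networks look in the newest picture that a camera, given by its name, has taken for a name from the list of things; names that differ only in an ending like _2 or _b are one class to them, and where a whole thing is asked for, a point or a joint stands for the part that bears it (a point fixed in the world has none). Each returns a list of dicts, best first, with "p" (0 to 1); they miss things now and then, are a little off and sometimes report something else, mostly with a low value. They report only what shows in the picture. A call takes as long as a camera call.
- trace(camera, thing): "pixels" (480x640 bool, what is visible of it) and "bbox" ([left, top, width, height] in pixels, round what is visible of it).
- landmark_of(camera, thing): "point" ([row, column] in pixels: a listed point, or the origin of a listed thing).
The state is a dict: "time_s": time; "joint_positions": joint angles; "qvel": joint speeds; "tau": joint torques, N m; "position": TCP position; "tcp_rot": TCP orientation; "force": force on the tool from outside, world axes, zero at the start; "moment": the same for the moment, N m; "opening": opening from 0.0 (shut) to 1.0 (fully open); "grasp_force": force on a finger pad.
Only numpy, scipy, OpenCV 4.12 (cv2) and the standard library are available. Lean on these libraries where they do the work, as an engineer would, in place of code of your own. Each camera call takes 0.05 s, during which the arm holds its last target. There are 200 camera calls.

## Working session

There is one attempt and no reset: what is moved stays moved. The work goes in short steps, Python scripts to look and compute and a shell command to move; the robot and the scene stay as the last step left them, time stands still between calls to the robot, and variables do not carry over. Pictures are saved under pics/ and viewed, at most 11 in all, crops included, and the job is handed in when it is done.

```bash
ls; mkdir -p pics; cat > h.py <<'E'
import numpy as np, cv2
from rig import *
def K(c):
    f=240/np.tan(np.radians(c["vertical_fov"])/2); return np.array([[f,0,c["cx"]],[0,f,c["cy"]],[0,0,1.]])
def ray(c,rc):
    # undistort: drawn = ray*(1+k1 r^2)
    p=cv2.undistortPoints(np.array([[[rc[1],rc[0]]]],float),K(c),np.array([c["k1"],0,0,0,0]))[0,0]
    T=np.array(c["cam_to_world"]); d=T[:3,:3]@np.array([p[0],-p[1],-1]); return T[:3,3],d
def onz(c,rc,z):
    o,d=ray(c,rc); return o+d*(z-o[2])/d[2]
def proj(c,P):
    T=np.array(c["cam_to_world"]); q=(np.linalg.inv(T)@np.append(P,1))[:3]; x,y=q[0]/-q[2],-q[1]/-q[2]
    s=1+c["k1"]*(x*x+y*y); k=K(c); return np.array([k[1,1]*y*s+k[1,2],k[0,0]*x*s+k[0,2]])
def tri(rays):
    A=0;b=0
    for o,d in rays:
        d=d/np.linalg.norm(d);M=np.eye(3)-np.outer(d,d);A=A+M;b=b+M@o
    return np.linalg.solve(A,b)
E
cat > m.py <<'E'
from h import *
C={n:capture(n) for n in("side","top")}
for n in C: cv2.imwrite(f"pics/{n}0.png",C[n]["img"][:,:,::-1]); print(n,np.round(C[n]["cam_to_world"],3).tolist())
Z=dict(filter_box=0,drawer_floor=.014,drawer_handle=.046,latch_left_grip=.112,latch_right_grip=.112,fresh_filter_grip=.052,fresh_filter=0,clogged_filter=0)
for t in Z:
    r=[]
    for n in C:
        L=landmark_of(n,t)
        for l in L[:2]: print(t,n,round(l["p"],2),np.round(l["point"],1),np.round(onz(C[n],l["point"],Z[t]),4))
        if L: r.append(ray(C[n],L[0]["point"]))
    if len(r)==2: print("   tri",np.round(tri(r),4))
s=read_state();print(s)
E
python3 m.py
```

```text
pics
side [[0.742, -0.497, 0.449, 0.955], [0.67, 0.537, -0.513, -0.373], [0.014, 0.682, 0.732, 0.718], [0.0, 0.0, 0.0, 1.0]]
top [[0.015, 0.996, -0.084, 0.502], [-1.0, 0.016, 0.013, 0.032], [0.015, 0.084, 0.996, 0.936], [0.0, 0.0, 0.0, 1.0]]
filter_box side 0.7 [258.3 336.6] [0.5942 0.1127 0.    ]
filter_box top 0.78 [236.1 262.4] [0.5864 0.1156 0.    ]
filter_box top 0.53 [281.8 384.5] [ 0.5017 -0.1219  0.    ]
   tri [ 0.5884  0.1176 -0.0093]
drawer_floor side 0.6 [241.6 315.2] [0.5376 0.1078 0.014 ]
drawer_floor side 0.23 [286.6 220.5] [ 0.4812 -0.1055  0.014 ]
drawer_floor top 0.59 [261.6 260.9] [0.5364 0.116  0.014 ]
   tri [0.5349 0.1148 0.0067]
drawer_handle side 0.6 [212.6 293.9] [0.466  0.1176 0.046 ]
drawer_handle top 0.96 [300.1 258. ] [0.4651 0.1166 0.046 ]
drawer_handle top 0.73 [239.8 304.1] [0.5767 0.0345 0.046 ]
   tri [0.4655 0.1171 0.0459]
latch_left_grip side 0.66 [198.5 361.8] [0.5864 0.1924 0.112 ]
latch_left_grip side 0.43 [260.  337.5] [0.6543 0.035  0.112 ]
latch_left_grip top 0.8 [233.1 215.4] [0.5802 0.1855 0.112 ]
   tri [0.5835 0.1888 0.1117]
latch_right_g
[... 788 characters left out ...]
569084e-04,
        6.76922649e+01, -1.02260512e+01]), 'qvel': array([ 0.01251565, -0.10766703,  0.06316225,  0.0276403 , -0.04121689,
       -0.10814421]), 'tau': array([ 3.30871098e-04, -4.39999866e+01, -1.76990640e+01,  6.33397582e-02,
        5.02688193e-02, -2.48694556e-05]), 'position': array([ 0.18222972, -0.59780301,  0.2415635 ]), 'tcp_rot': array([[ 9.56571957e-01,  2.91496296e-01,  1.06493563e-05],
       [ 2.91496296e-01, -9.56571956e-01,  4.02235430e-05],
       [ 2.19118894e-05, -3.53724653e-05, -9.99999999e-01]]), 'force': array([-0.42744215,  0.31026545,  0.08163002]), 'moment': array([-0.00872532,  0.02766335, -0.00525088]), 'grasp_force': 0.0, 'opening': 1.0002223965937815}
```

View pics/top0.png

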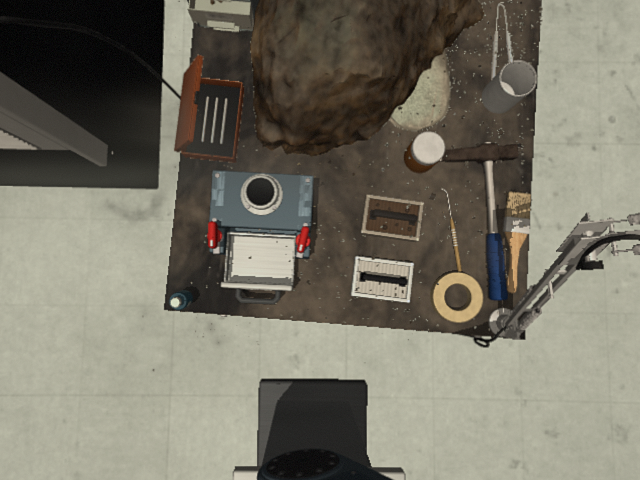

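View pics/side0.png

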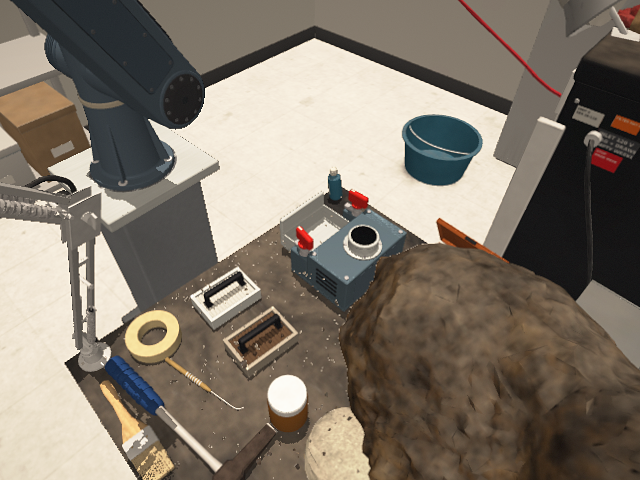

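The top view shows the fresh filter at (383,279), the box at (262,205) and red knobs at (213,235) and (304,238). The clogged filter lies at (391,217). Next I'll measure the yaws.

```bash
cat > y.py <<'E'
from h import *
from scipy.optimize import least_squares
C={n:capture(n) for n in("side","top")}; c=C["top"]
def rect(mask,z,name):
    ys,xs=np.nonzero(mask); P=np.array([onz(c,(r,q),z)[:2] for r,q in zip(ys,xs)],np.float32)
    (x,y),(w,h),a=cv2.minAreaRect(P); print(name,len(P),"ctr",round(x,4),round(y,4),"wh",round(w,4),round(h,4),"ang",round(a,1))
    d=P-P.mean(0);u=np.linalg.svd(d,full_matrices=False)[2][0]; print("   pca long axis deg",np.degrees(np.arctan2(u[1],u[0])).round(1),P.mean(0).round(4))
m=trace("top","fresh_filter")[0]["pixels"]
g=c["img"].astype(int).sum(2)
rect(m,.028,"fresh"); k=cv2.erode(m.astype(np.uint8),np.ones((7,7)))>0
rect(k&(g<150),.057,"bar")
for t,z in(("latch_left",.122),("latch_right",.122),("drawer_handle",.051),("filter_box",.088),("clogged_filter",.028)):
    T=trace("top",t)
    if T:
        m=T[0]["pixels"]; print(T[0]["p"].__round__(2),T[0]["bbox"])
        if "latch" in t:
            i=c["img"].astype(int); m=m&(i[:,:,0]>2*i[:,:,1])&(i[:,:,0]>90)
        rect(m,z,t)
cv2.imwrite("pics/crop.png",cv2.resize(c["img"][150:320,190:350,::-1],(752,600) if 0 else (564,600),interpolation=cv2.INTER_CUBIC))
E
python3 y.py
```

```text
fresh 2426 ctr 0.5073 -0.113 wh 0.1139 0.0762 ang 84.5
   pca long axis deg -95.2 [ 0.5071 -0.1127]
bar 306 ctr 0.5075 -0.1099 wh 0.0842 0.0153 ang 83.8
   pca long axis deg -96.0 [ 0.5075 -0.1104]
0.7 [204.3, 222.8, 18.1, 31.5]
latch_left 220 ctr 0.5769 0.1859 wh 0.0423 0.0234 ang 1.8
   pca long axis deg -174.3 [0.5777 0.1884]
0.78 [292.8, 224.1, 20.0, 35.4]
latch_right 211 ctr 0.5709 0.037 wh 0.0416 0.0224 ang 7.2
   pca long axis deg 166.8 [0.5718 0.0364]
0.78 [219.0, 228.7, 80.6, 77.6]
drawer_handle 4167 ctr 0.5232 0.1173 wh 0.1312 0.1274 ang 88.1
   pca long axis deg -91.9 [0.5308 0.1152]
0.87 [204.5, 172.3, 108.0, 133.9]
filter_box 11178 ctr 0.5769 0.1136 wh 0.1824 0.2312 ang 87.3
   pca long axis deg -179.2 [0.5918 0.1119]
0.63 [358.3, 194.6, 64.4, 49.4]
clogged_filter 2284 ctr 0.6228 -0.1309 wh 0.1108 0.0771 ang 82.6
   pca long axis deg -96.6 [ 0.6226 -0.13  ]
```

View pics/crop.png

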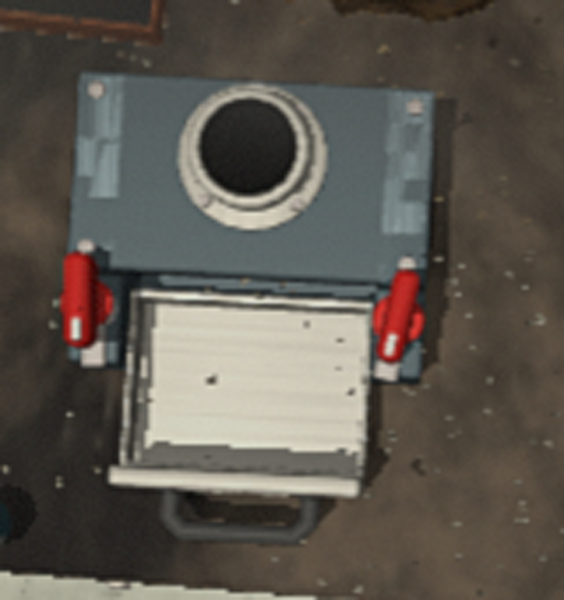

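The crop shows the lid's rear corners at crop (80,73) and (434,91), and the drawer front's top edge from (110,467) to (361,480). I'll fit the box pose to these corners.

```bash
cat > fit.py <<'E'
from h import *
from scipy.optimize import least_squares
C={n:capture(n) for n in("side","top")}; c=C["top"]; s=600/170
pts=[((80,73),(.1,.09,.088)),((434,91),(.1,-.09,.088)),((427,283),(0,-.09,.088)),((70,264),(0,.09,.088)),
 ((110,467),("d",.0625,.086)),((361,480),("d",-.0625,.086))]
L=[("top","drawer_handle",(-.032,0,.046)),("side","drawer_handle",(-.032,0,.046))]
lm=[(n,landmark_of(n,t)[0]["point"],P) for n,t,P in L]
def w(p,P,off=0):
    x,y,a,d=p; q=np.array([(-d if P[0]=="d" else P[0]-d*off),P[1]]); R=np.array([[np.cos(a),-np.sin(a)],[np.sin(a),np.cos(a)]])
    return np.append(R@q+[x,y],P[2])
def res(p):
    r=[proj(c,w(p,P))-[150+v/s-.36,190+u/s-.36] for (u,v),P in pts]
    r+=[(proj(C[n],w(p,P,1))-q)*.5 for n,q,P in lm]; return np.concatenate(r)
f=least_squares(res,[.6,.1,-.05,.1],loss="soft_l1"); p=f.x
print("x y yawdeg d",p[:2].round(4),np.degrees(p[2]).round(2),p[3].round(4)); print(res(p).reshape(-1,2).round(1).tolist())
print("handle",w(p,(-.032,0,.046),1).round(4),"front face top mid",w(p,("d",0,.086)).round(4))
# floor: rear face of front at -d; well 85mm deep behind it
print("floor(if well starts at rear face)",w(p,(.0425,0,.014),1).round(4))
E
python3 fit.py
```

```text
x y yawdeg d [0.5928 0.1129] -2.01 0.0978
[[-1.1, -0.2], [-0.7, 1.0], [0.8, 0.1], [0.9, -1.2], [-0.0, -0.3], [-0.2, 0.3], [0.9, 1.5], [-0.0, 0.6]]
handle [0.4631 0.1174 0.046 ] front face top mid [0.4951 0.1163 0.086 ]
floor(if well starts at rear face) [0.5376 0.1148 0.014 ]
```

```bash
cat > lamp.py <<'E'
from h import *
C={n:capture(n) for n in("side","top")}
for a,b in(((358,95),(320,503)),((212,80),(228,585)),((195,80),(222,600))):
    print(tri([ray(C["side"],a),ray(C["top"],b)]).round(3),[onz(C["top"],b,z).round(2).tolist() for z in(0,.2,.3,.5)],[onz(C["side"],a,z).round(2).tolist() for z in(0,.2,.3,.5)])
print([onz(C["top"],(245,640),z).round(2).tolist() for z in(.2,.3,.5)],[onz(C["side"],(205,0),z).round(2).tolist() for z in (.2,.3,.5)])
E
python3 lamp.py
cat > go.py <<'E'
import sys
from h import *
# go.py x y z [yangle_deg]: shift in tool axes (after roll) in cm, and roll rad
s=read_state();a=[float(v) for v in sys.argv[1:]];R=np.array(s["tcp_rot"]);p=np.array(s["position"])
ya=np.degrees(np.arctan2(R[1,1],R[0,1]));roll=0
if len(a)>3: roll=-np.radians((a[3]-ya+180)%360-180)
R2=R@cv2.Rodrigues(np.array([0,0,roll]))[0]
print("t",round(s["time_s"],2),"p",p.round(4),"yang",ya.round(2),"q",np.round(s["joint_positions"],1),"F",np.round(s["force"],1),"open",round(s["opening"],3),"gf",round(s["grasp_force"],1))
print("roll rad",round(roll,4),"rows",round(abs(np.degrees(roll))/8.59,1),"then cm",(R2.T@(np.array(a[:3])-p)*100).round(2), "tool now", (R.T@(np.array(a[:3])-p)*100).round(2))
E
python3 go.py .30 -.32 .2416 -5.5
```

```text
[ 0.433 -0.348  0.002] [[0.43, -0.35, 0.0], [0.45, -0.27, 0.2], [0.46, -0.23, 0.3], [0.47, -0.15, 0.5]] [[0.43, -0.35, 0.0], [0.58, -0.36, 0.2], [0.65, -0.36, 0.3], [0.8, -0.37, 0.5]]
[ 0.564 -0.285  0.397] [[0.61, -0.51, 0.0], [0.59, -0.39, 0.2], [0.58, -0.34, 0.3], [0.55, -0.22, 0.5]] [[0.07, -0.18, 0.0], [0.32, -0.24, 0.2], [0.44, -0.26, 0.3], [0.69, -0.32, 0.5]]
[ 0.569 -0.282  0.422] [[0.62, -0.54, 0.0], [0.6, -0.42, 0.2], [0.59, -0.36, 0.3], [0.56, -0.23, 0.5]] [[0.01, -0.15, 0.0], [0.28, -0.21, 0.2], [0.41, -0.25, 0.3], [0.67, -0.31, 0.5]]
[[0.56, -0.47, 0.2], [0.56, -0.41, 0.3], [0.54, -0.27, 0.5]] [[0.2, -0.32, 0.2], [0.35, -0.33, 0.3], [0.64, -0.35, 0.5]]
t 1.6 p [ 0.1822 -0.5978  0.2416] yang -73.05 q [-83.3  30.2  82.1  -0.   67.7 -10.2] F [1.  0.8 0.5] open 0.996 gf 0.0
roll rad -1.179 rows 7.9 then cm [28.78  9.06 -0.  ] tool now [ 19.37 -23.14  -0.  ]
```

```bash
python3 -m jog '[{"roll":-0.1474},{"roll":-0.1474},{"roll":-0.1474},{"roll":-0.1474},{"roll":-0.1474},{"roll":-0.1474},{"roll":-0.1474},{"roll":-0.1474}]'; python3 -m jog '[{"tx":4.11,"ty":1.3},{"tx":4.11,"ty":1.3},{"tx":4.11,"ty":1.3},{"tx":4.11,"ty":1.3},{"tx":4.11,"ty":1.3},{"tx":4.11,"ty":1.3},{"tx":4.11,"ty":1.3}]'; python3 go.py .507 -.113 .17 -5.5
```

```text
t 1.6 p [ 0.1822 -0.5978  0.2416] yang -73.05 q [-83.3  30.2  82.1  -0.   67.7 -10.2] F [1.  0.8 0.5] open 0.996 gf 0.0
roll rad -1.179 rows 7.9 then cm [51.37 27.68  7.16] tool now [ 45.2  -36.91   7.16]$[0]: bad value
$[0]: bad value
```

```bash
python3 -m jog '[{"tx":0,"ty":0,"tz":0,"roll":-0.147,"jaw":1},{"tx":0,"ty":0,"tz":0,"roll":-0.147,"jaw":1}]'; python3 -m jog --help | head -20
```

```text
time_s: 1.8
position: [0.1822, -0.5978, 0.2415]
tcp_rot: [[0.828, 0.561, 0.0], [0.561, -0.828, 0.0], [0.0, -0.0, -1.0]]
force: [-0.2, -1.4, -0.7]
opening: 1.001
grasp_force: 0.0invalid input: not JSON, or not a number
```

All keys are required in every row.

```bash
python3 -m jog '[{"tx":0,"ty":0,"tz":0,"roll":-0.147,"jaw":1},{"tx":0,"ty":0,"tz":0,"roll":-0.147,"jaw":1},{"tx":0,"ty":0,"tz":0,"roll":-0.147,"jaw":1},{"tx":0,"ty":0,"tz":0,"roll":-0.147,"jaw":1},{"tx":0,"ty":0,"tz":0,"roll":-0.147,"jaw":1},{"tx":0,"ty":0,"tz":0,"roll":-0.15,"jaw":1}]' >/dev/null; python3 -m jog '[{"tx":4.11,"ty":1.3,"tz":0,"roll":0,"jaw":1},{"tx":4.11,"ty":1.3,"tz":0,"roll":0,"jaw":1},{"tx":4.11,"ty":1.3,"tz":0,"roll":0,"jaw":1},{"tx":4.11,"ty":1.3,"tz":0,"roll":0,"jaw":1},{"tx":4.11,"ty":1.3,"tz":0,"roll":0,"jaw":1},{"tx":4.11,"ty":1.3,"tz":0,"roll":0,"jaw":1},{"tx":4.11,"ty":1.3,"tz":0,"roll":0,"jaw":1}]'>/dev/null; python3 go.py .507 -.113 .17 -5.5
```

```text
t 3.1 p [ 0.3009 -0.3187  0.2418] yang -5.54 q [-61.3  15.8 107.7   0.   56.4 -55.8] F [ 0.8 -0.5  0.8] open 0.997 gf 0.0
roll rad -0.0006 rows 0.0 then cm [22.46 18.54  7.18] tool now [22.47 18.53  7.18]
```

```bash
python3 -m jog '[{"tx":3.21,"ty":2.65,"tz":0,"roll":0,"jaw":1},{"tx":3.21,"ty":2.65,"tz":0,"roll":0,"jaw":1},{"tx":3.21,"ty":2.65,"tz":0,"roll":0,"jaw":1},{"tx":3.21,"ty":2.65,"tz":0,"roll":0,"jaw":1},{"tx":3.21,"ty":2.65,"tz":0,"roll":0,"jaw":1},{"tx":3.21,"ty":2.65,"tz":0,"roll":0,"jaw":1},{"tx":3.21,"ty":2.63,"tz":0,"roll":0,"jaw":1},{"tx":0,"ty":0,"tz":4,"roll":0,"jaw":1}]'>/dev/null;  python3 -m jog '[{"tx":0,"ty":0,"tz":4,"roll":0,"jaw":1},{"tx":0,"ty":0,"tz":4,"roll":0,"jaw":1},{"tx":0,"ty":0,"tz":1,"roll":0,"jaw":1},{"tx":0,"ty":0,"tz":0,"roll":0,"jaw":1}]'>/dev/null; python3 go.py .507 -.113 .057 -5.5
python3 - <<'E'
from h import *
c=capture("side"); L=landmark_of("side","fresh_filter_grip")
for l in L[:2]: print(l["p"],onz(c,l["point"],.052).round(4))
print(proj(c,np.array(read_state()["position"])))
cv2.imwrite("pics/s1.png",cv2.resize(c["img"][200:400,120:340,::-1],None,fx=2.7,fy=2.7))
E
```

```text
t 4.3 p [ 0.5056 -0.1139  0.1104] yang -5.51 q [-25.1  33.8 103.8   0.   42.7 -19.6] F [-0.1 -1.1  1. ] open 0.996 gf 0.0
roll rad -0.0001 rows 0.0 then cm [0.1  0.15 5.34] tool now [0.1  0.15 5.34]
0.73 [ 0.5069 -0.1186  0.052 ]
[264.32310635 218.07677808]
```

View pics/s1.png

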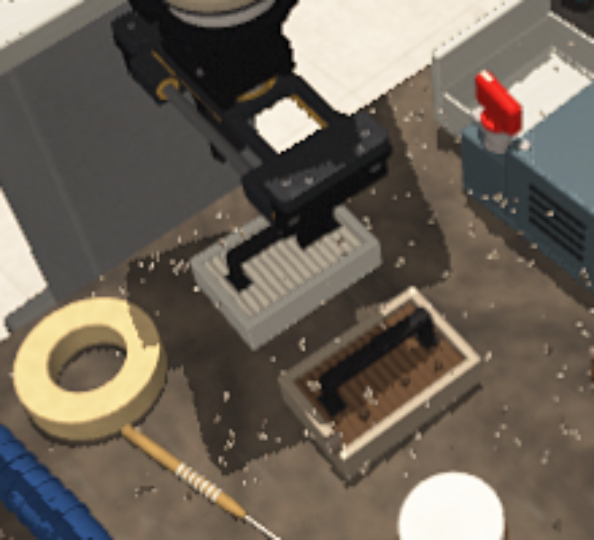

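The side view shows the gripper centred over the fresh filter, its closing line across the bar. I'll descend and grip.

```bash
python3 -m jog '[{"tx":0.1,"ty":0.1,"tz":2,"roll":0,"jaw":1},{"tx":0,"ty":0,"tz":2,"roll":0,"jaw":1},{"tx":0,"ty":0,"tz":1.3,"roll":0,"jaw":1},{"tx":0,"ty":0,"tz":0,"roll":0,"jaw":1}]'|tail -3;  python3 -m jog '[{"tx":0,"ty":0,"tz":0,"roll":0,"jaw":0},{"tx":0,"ty":0,"tz":0,"roll":0,"jaw":0},{"tx":0,"ty":0,"tz":0,"roll":0,"jaw":0},{"tx":0,"ty":0,"tz":0,"roll":0,"jaw":0},{"tx":0,"ty":0,"tz":0,"roll":0,"jaw":0},{"tx":0,"ty":0,"tz":0,"roll":0,"jaw":0},{"tx":0,"ty":0,"tz":0,"roll":0,"jaw":0},{"tx":0,"ty":0,"tz":0,"roll":0,"jaw":0}]'; python3 go.py .507 -.113 .15 -2.1
```

```text
force: [0.6, -0.0, -0.2]
opening: 1.0
grasp_force: 0.0
time_s: 5.6
position: [0.5074, -0.1134, 0.0585]
tcp_rot: [[0.096, 0.995, -0.0], [0.995, -0.096, 0.0], [0.0, -0.0, -1.0]]
force: [0.5, 0.5, 0.0]
opening: 0.352
grasp_force: 0.0
t 5.6 p [ 0.5074 -0.1134  0.0585] yang -5.5 q [-24.9  39.2 105.    0.   35.7 -19.4] F [0.5 0.5 0. ] open 0.352 gf 0.0
roll rad -0.0593 rows 0.4 then cm [ 0.03 -0.04 -9.15] tool now [ 0.03 -0.05 -9.15]
```

```bash
python3 -m jog '[{"tx":0,"ty":0,"tz":0,"roll":0,"jaw":0},{"tx":0,"ty":0,"tz":0,"roll":0,"jaw":0},{"tx":0,"ty":0,"tz":0,"roll":0,"jaw":0},{"tx":0,"ty":0,"tz":0,"roll":0,"jaw":0},{"tx":0,"ty":0,"tz":0,"roll":0,"jaw":0},{"tx":0,"ty":0,"tz":-1,"roll":0,"jaw":0},{"tx":0,"ty":0,"tz":-2,"roll":0,"jaw":0},{"tx":0,"ty":0,"tz":-2,"roll":0,"jaw":0}]';python3 -m jog '[{"tx":0,"ty":0,"tz":-3,"roll":0,"jaw":0},{"tx":0,"ty":0,"tz":-3,"roll":0,"jaw":0},{"tx":0,"ty":0,"tz":-2,"roll":-0.0593,"jaw":0},{"tx":0,"ty":0,"tz":0,"roll":0,"jaw":0}]'>/dev/null;  python3 go.py .507 .1 .18 -2.1
```

```text
time_s: 6.4
position: [0.5073, -0.1132, 0.109]
tcp_rot: [[0.096, 0.995, -0.001], [0.995, -0.096, 0.0], [0.0, -0.001, -1.0]]
force: [1.5, 0.3, -2.5]
opening: 0.129
grasp_force: 30.0
t 6.8 p [ 0.5094 -0.1141  0.1916] yang -2.09 q [-24.9  26.2 100.1   0.   53.3 -22.8] F [ 0.2 -0.  -3.5] open 0.135 gf 30.0
roll rad 0.0002 rows 0.0 then cm [21.39 -1.04  1.1 ] tool now [21.39 -1.03  1.1 ]
```

```bash
python3 -m jog '[{"tx":0,"ty":0,"tz":-1,"roll":0,"jaw":0},{"tx":3.6,"ty":0,"tz":0,"roll":0,"jaw":0},{"tx":3.6,"ty":0,"tz":0,"roll":0,"jaw":0},{"tx":3.6,"ty":0,"tz":0,"roll":0,"jaw":0},{"tx":3.6,"ty":0,"tz":0,"roll":0,"jaw":0},{"tx":3.6,"ty":0,"tz":0,"roll":0,"jaw":0},{"tx":3.6,"ty":0,"tz":0,"roll":0,"jaw":0},{"tx":1.0,"ty":2,"tz":0,"roll":0,"jaw":0}]'>/dev/null; python3 -m jog '[{"tx":0,"ty":0,"tz":0,"roll":0,"jaw":0},{"tx":0,"ty":0,"tz":0,"roll":0,"jaw":0}]'>/dev/null; python3 go.py .537 .115 .2 -2.1
cat > look.py <<'E'
from h import *
C={n:capture(n) for n in("side","top")}; z=read_state()["position"]
for t in("fresh_filter_grip","fresh_filter","drawer_floor","drawer_handle","latch_left_grip","latch_right_grip"):
    for n in C:
        L=landmark_of(n,t)
        for l in L[:1]: print(t,n,round(l["p"],2),np.round(l["point"],1),np.round(onz(C[n],l["point"],dict(fresh_filter_grip=z[2]-.006,fresh_filter=z[2]-.058,drawer_floor=.014,drawer_handle=.046).get(t,.112)),4))
import sys
n=sys.argv[1]
cv2.imwrite(f"pics/{n}.png",np.hstack([cv2.resize(C["side"]["img"][140:340,190:390,::-1],(400,400)),cv2.resize(C["top"]["img"][150:350,160:360,::-1],(400,400))]))
E
python3 look.py l1
```

```text
t 7.8 p [0.5349 0.1119 0.1974] yang -2.09 q [ 0.1 27.6 95.9 -0.  56.7  2.2] F [-0.7  0.8 -4. ] open 0.133 gf 30.0
roll rad 0.0002 rows 0.0 then cm [ 0.32  0.2  -0.26] tool now [ 0.32  0.2  -0.26]
fresh_filter_grip side 0.61 [175.9 315.3] [0.5337 0.1084 0.1916]
fresh_filter side 0.62 [197. 318.] [0.5384 0.1122 0.1396]
drawer_floor side 0.94 [240.1 316. ] [0.536  0.1122 0.014 ]
drawer_handle side 0.93 [211.8 290.6] [0.459  0.1145 0.046 ]
latch_left_grip side 0.62 [195.4 359. ] [0.5765 0.1959 0.112 ]
latch_right_grip side 0.88 [236.3 303.5] [0.571 0.036 0.112]
latch_right_grip top 0.68 [240.  302.1] [0.5708 0.0377 0.112 ]
```

View pics/l1.png

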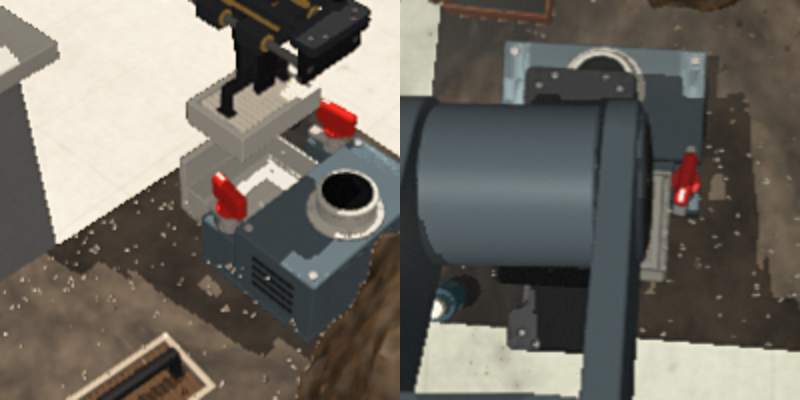

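The side view shows the filter level and square above the drawer. I'll centre and lower it in steps, watching the force.

```bash
python3 -m jog '[{"tx":0.32,"ty":0.2,"tz":2,"roll":0,"jaw":0},{"tx":0,"ty":0,"tz":2.5,"roll":0,"jaw":0},{"tx":0,"ty":0,"tz":0,"roll":0,"jaw":0},{"tx":0,"ty":0,"tz":0,"roll":0,"jaw":0}]'>/dev/null; python3 go.py .537 .115 .073 -2.1
python3 - <<'E'
from h import *
c=capture("side")
cv2.imwrite("pics/s3.png",cv2.resize(c["img"][160:280,250:400,::-1],None,fx=5,fy=5,interpolation=cv2.INTER_CUBIC))
for t in ("fresh_filter","fresh_filter_grip"):
  for l in landmark_of("side",t)[:1]: print(onz(c,l["point"],read_state()["position"][2]-(.058 if t=="fresh_filter" else .006)))
E
```

```text
t 8.9 p [0.5376 0.1149 0.1534] yang -2.1 q [ 0.4 31.5 97.7  0.  50.9  2.5] F [ 0.3  0.2 -3.1] open 0.131 gf 30.0
roll rad -0.0 rows 0.0 then cm [ 0.01 -0.05  8.04] tool now [ 0.01 -0.05  8.04]
[0.54664809 0.11379839 0.09661545]
[0.53811399 0.11249436 0.14875677]
```

View pics/s3.png

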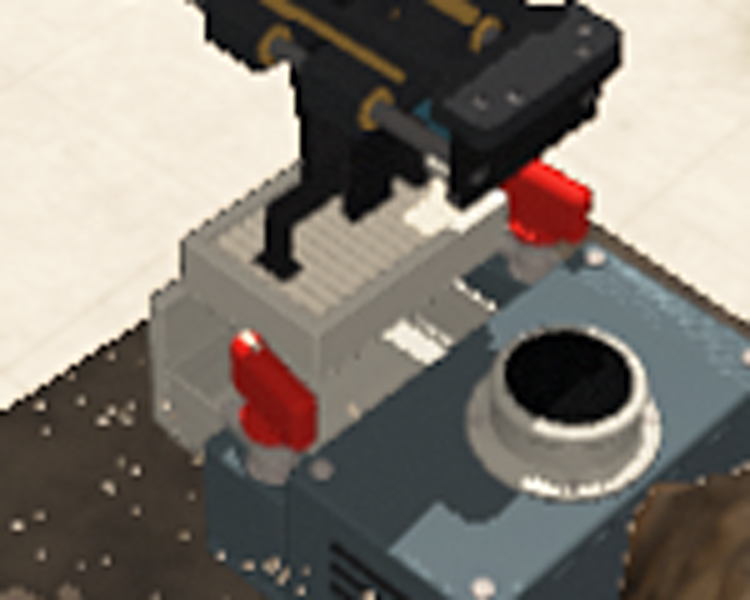

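The filter is aligned over the well and clear of the knobs and spigot.

```bash
python3 -m jog '[{"tx":0,"ty":0,"tz":2,"roll":0,"jaw":0},{"tx":0,"ty":0,"tz":2,"roll":0,"jaw":0},{"tx":0,"ty":0,"tz":1,"roll":0,"jaw":0},{"tx":0,"ty":0,"tz":0,"roll":0,"jaw":0}]'|sed -n '2p;6p'; python3 -m jog '[{"tx":0,"ty":0,"tz":1,"roll":0,"jaw":0},{"tx":0,"ty":0,"tz":0.6,"roll":0,"jaw":0},{"tx":0,"ty":0,"tz":0,"roll":0,"jaw":0}]'; python3 go.py .537 .115 .073 -2.1
```

```text
position: [0.5374, 0.1148, 0.103]
grasp_force: 30.0
time_s: 9.75
position: [0.5375, 0.1149, 0.0871]
tcp_rot: [[0.037, 0.999, -0.001], [0.999, -0.037, 0.0], [-0.0, -0.001, -1.0]]
force: [-0.2, 0.3, -3.5]
opening: 0.133
grasp_force: 30.0
t 9.75 p [0.5375 0.1149 0.0871] yang -2.11 q [  0.4  37.6 100.    0.   42.4   2.5] F [-0.2  0.3 -3.5] open 0.133 gf 30.0
roll rad -0.0001 rows 0.0 then cm [ 0.01 -0.05  1.41] tool now [ 0.01 -0.05  1.41]
```

```bash
python3 -m jog '[{"tx":0,"ty":0,"tz":0.7,"roll":0,"jaw":0},{"tx":0,"ty":0,"tz":0.5,"roll":0,"jaw":0},{"tx":0,"ty":0,"tz":0,"roll":0,"jaw":0}]'|sed -n '2p;4p'; python3 -m jog '[{"tx":0,"ty":0,"tz":0.2,"roll":0,"jaw":0},{"tx":0,"ty":0,"tz":0,"roll":0,"jaw":0}]'|sed -n '2p;4p'
```

```text
position: [0.5373, 0.1148, 0.0748]
force: [0.9, 0.1, -2.6]
position: [0.5378, 0.1148, 0.0734]
force: [-0.8, 0.3, -3.4]
```

```bash
python3 -m jog '[{"tx":0,"ty":0,"tz":0.1,"roll":0,"jaw":0},{"tx":0,"ty":0,"tz":0,"roll":0,"jaw":0}]'|sed -n '2p;4p'; python3 -m jog '[{"tx":0,"ty":0,"tz":0.1,"roll":0,"jaw":0},{"tx":0,"ty":0,"tz":0,"roll":0,"jaw":0}]'|sed -n '2p;4p';
```

```text
position: [0.5381, 0.1149, 0.0727]
force: [-0.1, -0.5, -1.2]
position: [0.5386, 0.1148, 0.0725]
force: [0.2, -0.8, 3.0]
```

```bash
python3 -m jog '[{"tx":0,"ty":0,"tz":0,"roll":0,"jaw":0.36},{"tx":0,"ty":0,"tz":0,"roll":0,"jaw":0.36},{"tx":0,"ty":0,"tz":0,"roll":0,"jaw":0.36},{"tx":0,"ty":0,"tz":0,"roll":0,"jaw":0.36},{"tx":0,"ty":0,"tz":-1,"roll":0,"jaw":0.36},{"tx":0,"ty":0,"tz":-2,"roll":0,"jaw":0.36},{"tx":0,"ty":0,"tz":-3,"roll":0,"jaw":0.36},{"tx":0,"ty":0,"tz":-3,"roll":0,"jaw":0.36}]'; python3 -m jog '[{"tx":0,"ty":-3,"tz":-1,"roll":0,"jaw":0},{"tx":0,"ty":-4,"tz":0,"roll":0,"jaw":0},{"tx":0,"ty":-4,"tz":0,"roll":0,"jaw":0},{"tx":0,"ty":0,"tz":0,"roll":0,"jaw":0}]'>/dev/null; python3 look.py l2; python3 go.py .45 .118 .1 -2.1
```

```text
time_s: 11.45
position: [0.5375, 0.1149, 0.1627]
tcp_rot: [[0.037, 0.999, -0.001], [0.999, -0.037, 0.0], [-0.0, -0.001, -1.0]]
force: [0.0, -0.4, 0.1]
opening: 0.363
grasp_force: 0.0
fresh_filter_grip side 0.66 [222.7 317.2] [0.601  0.0391 0.1663]
fresh_filter_grip top 0.84 [259.6 258.1] [0.5339 0.1066 0.1663]
fresh_filter top 0.88 [257.4 262.7] [0.5399 0.104  0.1143]
drawer_floor side 0.57 [238.1 319.3] [0.5373 0.1213 0.014 ]
drawer_handle side 0.62 [213.8 292. ] [0.4656 0.1121 0.046 ]
drawer_handle top 0.63 [299.6 256.3] [0.4659 0.1197 0.046 ]
latch_left_grip side 0.97 [196.2 358.5] [0.5772 0.1933 0.112 ]
latch_left_grip top 0.63 [233.7 212.6] [0.5791 0.1902 0.112 ]
latch_right_grip side 0.61 [234.4 301.8] [0.5653 0.0373 0.112 ]
latch_right_grip top 0.52 [238.9 305.1] [0.5728 0.0326 0.112 ]
t 12.55 p [0.428  0.1189 0.1714] yang -2.11 q [  1.1  23.2 111.5   0.   45.3   3.2] F [-0.  -0.3 -0.4] open 0.001 gf 0.0
roll rad -0.0001 rows 0.0 then cm [-0.01  2.2   7.14] tool now [-0.01  2.2   7.14]
```

View pics/l2.png

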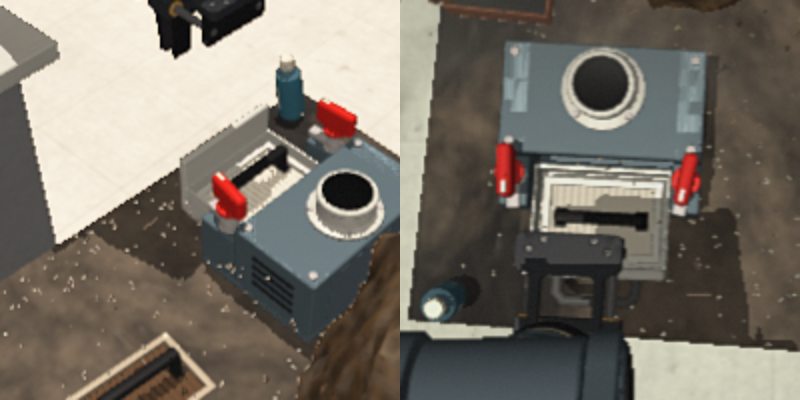

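The filter lies in the well. Next I push the drawer front with shut fingers, above the handle.

```bash
python3 -m jog '[{"tx":0,"ty":0,"tz":4,"roll":0,"jaw":0},{"tx":0,"ty":0,"tz":4,"roll":0,"jaw":0},{"tx":0,"ty":0,"tz":0.7,"roll":0,"jaw":0},{"tx":0,"ty":2,"tz":0,"roll":0,"jaw":0},{"tx":0,"ty":1,"tz":0,"roll":0,"jaw":0},{"tx":0,"ty":0.8,"tz":0,"roll":0,"jaw":0},{"tx":0,"ty":0.8,"tz":0,"roll":0,"jaw":0},{"tx":0,"ty":0.8,"tz":0,"roll":0,"jaw":0}]'; python3 -m jog '[{"tx":0,"ty":0.8,"tz":0,"roll":0,"jaw":0},{"tx":0,"ty":0.8,"tz":0,"roll":0,"jaw":0},{"tx":0,"ty":0.8,"tz":0,"roll":0,"jaw":0},{"tx":0,"ty":0.8,"tz":0,"roll":0,"jaw":0},{"tx":0,"ty":0.8,"tz":0,"roll":0,"jaw":0},{"tx":0,"ty":0.8,"tz":0,"roll":0,"jaw":0}]'|sed -n '2p;4p'
```

```text
time_s: 13.35
position: [0.4814, 0.117, 0.0852]
tcp_rot: [[0.037, 0.999, -0.001], [0.999, -0.037, 0.0], [-0.0, -0.001, -1.0]]
force: [-1.3, -0.2, 1.6]
opening: 0.005
grasp_force: 0.8
position: [0.5305, 0.1152, 0.0845]
force: [-1.7, 0.7, 3.1]
```

```bash
python3 -m jog '[{"tx":0,"ty":0.8,"tz":0,"roll":0,"jaw":0},{"tx":0,"ty":0.6,"tz":0,"roll":0,"jaw":0},{"tx":0,"ty":0.5,"tz":0,"roll":0,"jaw":0},{"tx":0,"ty":0,"tz":0,"roll":0,"jaw":0}]'|sed -n '2p;4p';python3 -m jog '[{"tx":0,"ty":0.4,"tz":0,"roll":0,"jaw":0},{"tx":0,"ty":0.4,"tz":0,"roll":0,"jaw":0},{"tx":0,"ty":0,"tz":0,"roll":0,"jaw":0}]'|sed -n '2p;4p'
```

```text
position: [0.5503, 0.1143, 0.0846]
force: [-0.3, -0.2, -0.3]
position: [0.5578, 0.1141, 0.0846]
force: [0.1, 0.2, 0.3]
```

```bash
python3 -m jog '[{"tx":0,"ty":0.3,"tz":0,"roll":0,"jaw":0},{"tx":0,"ty":0.3,"tz":0,"roll":0,"jaw":0},{"tx":0,"ty":0,"tz":0,"roll":0,"jaw":0}]'|sed -n '2p;4p'
```

```text
position: [0.5596, 0.1141, 0.0844]
force: [-7.0, -0.8, 4.8]
```

```bash
for i in 1; do python3 -m jog '[{"tx":0,"ty":0.3,"tz":0,"roll":0,"jaw":0},{"tx":0,"ty":0,"tz":0,"roll":0,"jaw":0}]'|sed -n '2p;4p';python3 -m jog '[{"tx":0,"ty":0.3,"tz":0,"roll":0,"jaw":0},{"tx":0,"ty":0,"tz":0,"roll":0,"jaw":0}]'|sed -n '2p;4p';python3 -m jog '[{"tx":0,"ty":0.3,"tz":0,"roll":0,"jaw":0},{"tx":0,"ty":0,"tz":0,"roll":0,"jaw":0}]'|sed -n '2p;4p'; done
```

```text
position: [0.5617, 0.114, 0.0844]
force: [-8.2, 0.2, 6.2]
position: [0.5671, 0.1138, 0.0845]
force: [-1.7, -0.3, 1.3]
position: [0.5727, 0.1136, 0.0846]
force: [-1.1, 0.8, 0.5]
```

```bash
python3 -m jog '[{"tx":0,"ty":0.3,"tz":0,"roll":0,"jaw":0},{"tx":0,"ty":0,"tz":0,"roll":0,"jaw":0}]'|sed -n '2p;4p';python3 -m jog '[{"tx":0,"ty":0.3,"tz":0,"roll":0,"jaw":0},{"tx":0,"ty":0,"tz":0,"roll":0,"jaw":0}]'|sed -n '2p;4p'
```

```text
position: [0.5728, 0.1136, 0.0845]
force: [-5.7, -0.1, 5.5]
position: [0.5728, 0.1136, 0.0844]
force: [-9.9, 0.3, 9.2]
```

The drawer is at its stop. I'll back off and measure the knobs.

```bash
python3 -m jog '[{"tx":0,"ty":-2,"tz":0,"roll":0,"jaw":0.2},{"tx":0,"ty":-3,"tz":0,"roll":0,"jaw":0.6},{"tx":0,"ty":-4,"tz":-4,"roll":0,"jaw":0.6},{"tx":0,"ty":-4,"tz":-4,"roll":0,"jaw":0.6},{"tx":0,"ty":-2,"tz":-4,"roll":0,"jaw":0.6},{"tx":0,"ty":0,"tz":0,"roll":0,"jaw":0.6}]' >/dev/null; python3 look.py l3; cat > k.py <<'E'
from h import *
c=capture("top")
def wing(t):
    T=trace("top",t)
    i=c["img"].astype(int); m=T[0]["pixels"]; m=cv2.dilate(m.astype(np.uint8),np.ones((5,5)))>0
    m=m&(i[:,:,0]>2*i[:,:,1])&(i[:,:,0]>90); ys,xs=np.nonzero(m); return np.stack([ys,xs],1)
for t in("latch_left","latch_right"):
    P=wing(t); W=np.array([onz(c,q,.115)[:2] for q in P],np.float32)
    print(t,len(P),W.mean(0),[np.round(v,3) for v in cv2.minAreaRect(W)])
E
python3 k.py; python3 go.py .577 .191 .20 -87
```

```text
drawer_handle side 0.64 [236.1 324. ] [0.5597 0.1096 0.046 ]
drawer_handle top 0.76 [247.5 257.7] [0.5611 0.1196 0.046 ]
latch_left_grip side 0.73 [198.  358.5] [0.5806 0.189  0.112 ]
latch_left_grip top 0.6 [233.1 214.3] [0.5802 0.1874 0.112 ]
latch_right_grip side 0.76 [237.7 302.1] [0.5715 0.0316 0.112 ]
latch_right_grip top 0.87 [238.  302.2] [0.5742 0.0376 0.112 ]
latch_left 227 [0.5785324  0.18959323] [array([0.578, 0.187]), array([0.044, 0.024]), np.float64(1.755)]
latch_right 243 [0.57239205 0.03668699] [array([0.572, 0.037]), array([0.042, 0.026]), np.float64(11.154)]
t 17.4 p [0.4372 0.1186 0.1952] yang -2.1 q [  1.   21.3 108.9   0.   49.7   3.1] F [-1.1  1.4 -0.9] open 0.599 gf 0.0
roll rad 1.4817 rows 9.9 then cm [14.34 -6.5  -0.48] tool now [ 7.75 13.7  -0.48]
```

View pics/l3.png

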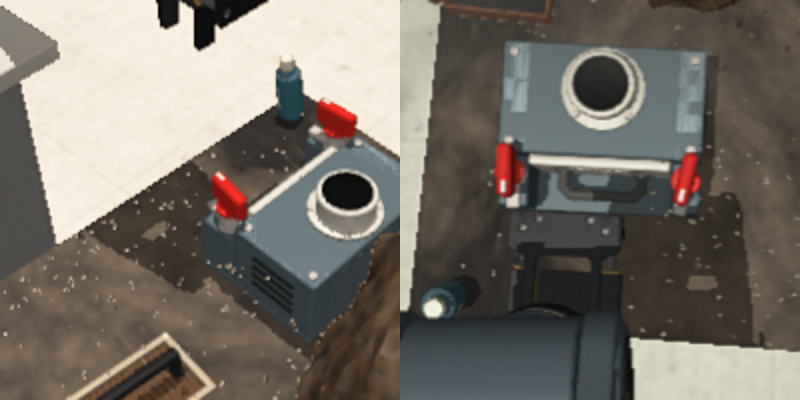

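The drawer front is flush and both tongues are still forward. Now the left knob.

```bash
python3 -m jog '[{"tx":0,"ty":0,"tz":0,"roll":0.148,"jaw":0.6},{"tx":0,"ty":0,"tz":0,"roll":0.148,"jaw":0.6},{"tx":0,"ty":0,"tz":0,"roll":0.148,"jaw":0.6},{"tx":0,"ty":0,"tz":0,"roll":0.148,"jaw":0.6},{"tx":0,"ty":0,"tz":0,"roll":0.148,"jaw":0.6},{"tx":0,"ty":0,"tz":0,"roll":0.148,"jaw":0.6},{"tx":0,"ty":0,"tz":0,"roll":0.148,"jaw":0.6},{"tx":0,"ty":0,"tz":0,"roll":0.148,"jaw":0.6}]' >/dev/null;python3 -m jog '[{"tx":0,"ty":0,"tz":0,"roll":0.148,"jaw":0.6},{"tx":0,"ty":0,"tz":0,"roll":0.148,"jaw":0.6},{"tx":0,"ty":0,"tz":0,"roll":0.05,"jaw":0.6},{"tx":0,"ty":0,"tz":0,"roll":0,"jaw":0.6}]' >/dev/null; python3 go.py .578 .190 .20 -90
```

```text
t 18.6 p [0.4372 0.1186 0.1953] yang -89.75 q [  1.   21.3 108.9   0.   49.8  90.7] F [0.4 1.3 0. ] open 0.601 gf 0.0
roll rad 0.0043 rows 0.0 then cm [14.08 -7.14 -0.46] tool now [14.11 -7.08 -0.46]
```

```bash
python3 -m jog '[{"tx":3.5,"ty":-1.8,"tz":0,"roll":0,"jaw":0.6},{"tx":3.5,"ty":-1.8,"tz":0,"roll":0,"jaw":0.6},{"tx":3.5,"ty":-1.8,"tz":0,"roll":0,"jaw":0.6},{"tx":3.6,"ty":-1.7,"tz":0,"roll":0,"jaw":0.6},{"tx":0,"ty":0,"tz":3,"roll":0,"jaw":0.6},{"tx":0,"ty":0,"tz":0,"roll":0,"jaw":0.6}]' >/dev/null; python3 go.py .578 .190 .118 -90; python3 look.py l4
```

```text
t 19.2 p [0.5758 0.1901 0.1618] yang -89.67 q [ 7.7 34.5 88.7 -0.  57.2 97.4] F [-1.3  0.3  0.1] open 0.602 gf 0.0
roll rad 0.0058 rows 0.0 then cm [0.25 0.01 4.38] tool now [0.25 0.01 4.38]
drawer_floor side 0.5 [198.2 357.4] [0.5184 0.2776 0.014 ]
drawer_handle top 0.87 [247.6 256.2] [0.5609 0.1223 0.046 ]
latch_left_grip side 0.54 [197.7 361.1] [0.5839 0.1933 0.112 ]
latch_left_grip top 0.56 [230.3 211.8] [0.5849 0.1918 0.112 ]
latch_right_grip side 0.53 [235.2 302.9] [0.5682 0.0372 0.112 ]
latch_right_grip top 0.77 [240.7 301. ] [0.5696 0.0395 0.112 ]
```

View pics/l4.png

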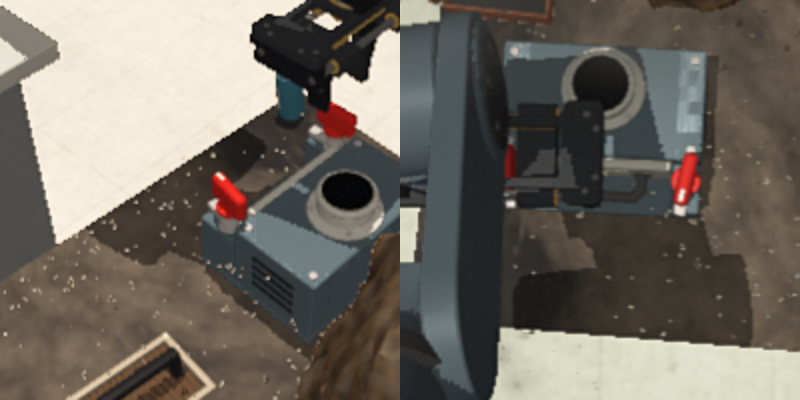

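The open jaws stand over the left knob, with the wing between the fingers. I'll descend and close.

```bash
python3 -m jog '[{"tx":0.3,"ty":0,"tz":2,"roll":0,"jaw":0.6},{"tx":0,"ty":0,"tz":1.4,"roll":0,"jaw":0.6},{"tx":0,"ty":0,"tz":1,"roll":0,"jaw":0.6},{"tx":0,"ty":0,"tz":0,"roll":0,"jaw":0.6}]' |sed -n '2p;4p'; python3 -m jog '[{"tx":0,"ty":0,"tz":0,"roll":0,"jaw":0},{"tx":0,"ty":0,"tz":0,"roll":0,"jaw":0},{"tx":0,"ty":0,"tz":0,"roll":0,"jaw":0},{"tx":0,"ty":0,"tz":0,"roll":0,"jaw":0},{"tx":0,"ty":0,"tz":0,"roll":0,"jaw":0},{"tx":0,"ty":0,"tz":0,"roll":0,"jaw":0},{"tx":0,"ty":0,"tz":0,"roll":0,"jaw":0}]'
```

```text
position: [0.5794, 0.19, 0.1193]
force: [-0.2, 0.2, 0.8]
time_s: 21.0
position: [0.581, 0.1909, 0.1216]
tcp_rot: [[1.0, 0.004, 0.001], [0.004, -1.0, 0.001], [0.001, -0.001, -1.0]]
force: [-0.6, 2.7, 2.0]
opening: 0.147
grasp_force: 29.9
```

```bash
python3 -m jog '[{"tx":0,"ty":0,"tz":0,"roll":-0.13,"jaw":0},{"tx":0,"ty":0,"tz":0,"roll":-0.13,"jaw":0},{"tx":0,"ty":0,"tz":0,"roll":-0.13,"jaw":0},{"tx":0,"ty":0,"tz":0,"roll":-0.13,"jaw":0},{"tx":0,"ty":0,"tz":0,"roll":-0.13,"jaw":0},{"tx":0,"ty":0,"tz":0,"roll":-0.13,"jaw":0},{"tx":0,"ty":0,"tz":0,"roll":-0.13,"jaw":0},{"tx":0,"ty":0,"tz":0,"roll":-0.13,"jaw":0}]' |sed -n '2,6p';python3 go.py .578 .190 .118 -12; python3 -c "
from rig import *;print(read_state()['moment'])"
```

```text
position: [0.579, 0.1943, 0.1216]
tcp_rot: [[0.5, 0.866, -0.003], [0.866, -0.5, 0.007], [0.005, -0.006, -1.0]]
force: [-4.0, 13.1, 4.6]
opening: 0.144
grasp_force: 30.0
t 21.8 p [0.579  0.1943 0.1216] yang -30.03 q [ 7.9 37.9 89.9  0.5 52.3 37.6] F [-4.  13.1  4.6] open 0.144 gf 30.0
roll rad -0.3147 rows 2.1 then cm [-0.44 -0.01  0.35] tool now [-0.42  0.13  0.35]
[ 2.13617839  0.61433396 -0.14853888]
```

```bash
python3 -m jog '[{"tx":0.3,"ty":-0.15,"tz":0,"roll":-0.1,"jaw":0},{"tx":0,"ty":0,"tz":0,"roll":-0.1,"jaw":0},{"tx":0,"ty":0,"tz":0,"roll":-0.08,"jaw":0},{"tx":0,"ty":0,"tz":0,"roll":0,"jaw":0}]' |sed -n '2,6p';python3 go.py .578 .190 .118 -12; python3 -c "
from rig import *;print(read_state()['moment'])"
```

```text
position: [0.578, 0.1951, 0.1215]
tcp_rot: [[0.243, 0.97, -0.006], [0.97, -0.243, 0.002], [0.001, -0.007, -1.0]]
force: [-5.6, 5.0, 6.0]
opening: 0.146
grasp_force: 29.9
t 22.2 p [0.578  0.1951 0.1215] yang -14.08 q [ 8.1 37.9 89.8  0.2 52.6 22. ] F [-5.6  5.   6. ] open 0.146 gf 29.9
roll rad -0.0363 rows 0.2 then cm [-0.5   0.11  0.35] tool now [-0.49  0.13  0.35]
[0.84618889 0.81093046 0.0702299 ]
```

```bash
P='from rig import *;s=read_state();import numpy as np;R=s["tcp_rot"];print(np.degrees(np.arctan2(R[1,1],R[0,1])).round(2),s["moment"].round(2),s["force"].round(1))'; python3 -m jog '[{"tx":0,"ty":0,"tz":0,"roll":-0.04,"jaw":0},{"tx":0,"ty":0,"tz":0,"roll":0,"jaw":0}]' >/dev/null;python3 -c "$P"; python3 -m jog '[{"tx":0,"ty":0,"tz":0,"roll":-0.04,"jaw":0},{"tx":0,"ty":0,"tz":0,"roll":0,"jaw":0}]' >/dev/null;python3 -c "$P"; python3 -m jog '[{"tx":0,"ty":0,"tz":0,"roll":-0.04,"jaw":0},{"tx":0,"ty":0,"tz":0,"roll":0,"jaw":0}]' >/dev/null;python3 -c "$P"
```

```text
-11.89 [ 0.86  0.85 -0.19] [-5.9  5.6  5.7]
-9.72 [ 0.79  0.95 -0.64] [-6.5  5.8  5.8]
-7.46 [ 0.99  0.9  -0.77] [-6.3  5.1  6.2]
```

```bash
P='from rig import *;s=read_state();import numpy as np;R=s["tcp_rot"];print(np.degrees(np.arctan2(R[1,1],R[0,1])).round(2),s["moment"].round(2),s["force"].round(1),s["opening"])'; python3 -m jog '[{"tx":0,"ty":0,"tz":0,"roll":-0.06,"jaw":0},{"tx":0,"ty":0,"tz":0,"roll":0,"jaw":0}]' >/dev/null;python3 -c "$P"; python3 -m jog '[{"tx":0,"ty":0,"tz":0,"roll":0,"jaw":0.5},{"tx":0,"ty":0,"tz":0,"roll":0,"jaw":0.5},{"tx":0,"ty":0,"tz":0,"roll":0,"jaw":0.5},{"tx":0,"ty":0,"tz":0,"roll":0,"jaw":0.5},{"tx":0,"ty":0,"tz":-3,"roll":0,"jaw":0.5},{"tx":0,"ty":0,"tz":-4,"roll":0,"jaw":0.5},{"tx":0,"ty":0,"tz":-2,"roll":0,"jaw":0.5},{"tx":0,"ty":-5,"tz":0,"roll":0,"jaw":0.5}]'>/dev/null; python3 -m jog '[{"tx":0,"ty":-5,"tz":0,"roll":0,"jaw":0.5},{"tx":0,"ty":-5,"tz":0,"roll":0,"jaw":0.5},{"tx":0,"ty":0,"tz":0,"roll":0,"jaw":0.5}]' >/dev/null
python3 go.py .572 .037 .2 80; python3 k.py; python3 look.py l5
```

```text
-4.06 [ 1.02  0.93 -0.95] [-5.   5.8  5.4] 0.15850216063410327
t 24.1 p [0.4208 0.2025 0.2098] yang -3.69 q [ 11.9  21.2 105.7   0.   54.   15.6] F [ 0.4  0.6 -0.6] open 0.502 gf 0.0
roll rad -1.4606 rows 9.7 then cm [-17.78 -13.67   0.81] tool now [-15.54  16.17   0.81]
latch_left 241 [0.576998   0.19197634] [array([0.576, 0.191]), array([0.022, 0.046]), np.float64(0.974)]
latch_right 235 [0.57267606 0.03644893] [array([0.571, 0.036]), array([0.043, 0.024]), np.float64(1.023)]
fresh_filter_grip top 0.21 [247.9 259.6] [0.55   0.101  0.2058]
drawer_handle side 0.62 [235.3 325.1] [0.5599 0.1129 0.046 ]
drawer_handle top 0.92 [249.9 261. ] [0.5568 0.1134 0.046 ]
latch_left_grip side 0.64 [196.9 359.1] [0.5794 0.1924 0.112 ]
latch_left_grip top 0.64 [230.9 214.1] [0.5839 0.1878 0.112 ]
latch_right_grip side 0.94 [236.4 303.2] [0.5707 0.0354 0.112 ]
latch_right_grip top 0.55 [239.9 303. ] [0.571  0.0362 0.112 ]
```

View pics/l5.png

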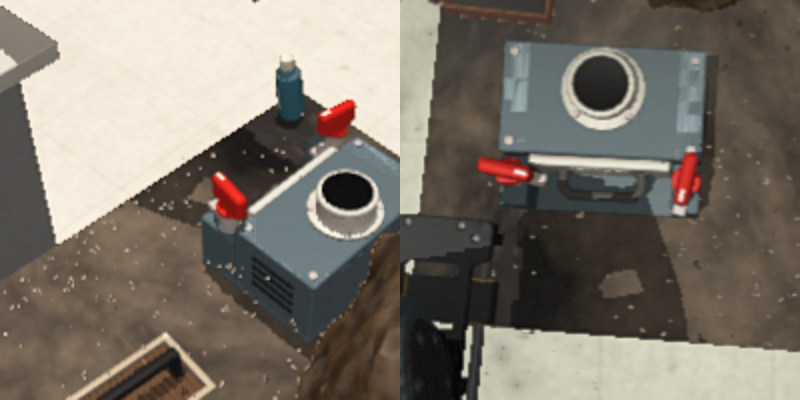

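The left tongue now lies across the front (wing at 77° against 78° expected). On to the right knob.

```bash
python3 -m jog '[{"tx":0,"ty":0,"tz":0,"roll":-0.146,"jaw":0.6},{"tx":0,"ty":0,"tz":0,"roll":-0.146,"jaw":0.6},{"tx":0,"ty":0,"tz":0,"roll":-0.146,"jaw":0.6},{"tx":0,"ty":0,"tz":0,"roll":-0.146,"jaw":0.6},{"tx":0,"ty":0,"tz":0,"roll":-0.146,"jaw":0.6},{"tx":0,"ty":0,"tz":0,"roll":-0.146,"jaw":0.6},{"tx":0,"ty":0,"tz":0,"roll":-0.146,"jaw":0.6},{"tx":0,"ty":0,"tz":0,"roll":-0.146,"jaw":0.6}]' >/dev/null;python3 -m jog '[{"tx":0,"ty":0,"tz":0,"roll":-0.146,"jaw":0.6},{"tx":0,"ty":0,"tz":0,"roll":-0.146,"jaw":0.6},{"tx":0,"ty":0,"tz":0,"roll":0,"jaw":0.6}]' >/dev/null; python3 go.py .5715 .0365 .2 80
```

```text
t 26.05 p [0.4315 0.2035 0.2113] yang 79.82 q [ 11.8  21.5 104.7  -0.   53.8 -68. ] F [-0.2  0.3 -0.5] open 0.598 gf 0.0
roll rad -0.0031 rows 0.0 then cm [-16.69 -14.02   1.13] tool now [-16.74 -13.96   1.13]
```

```bash
python3 -m jog '[{"tx":-3.35,"ty":-2.8,"tz":0,"roll":0,"jaw":0.6},{"tx":-3.35,"ty":-2.8,"tz":0,"roll":0,"jaw":0.6},{"tx":-3.35,"ty":-2.8,"tz":0,"roll":0,"jaw":0.6},{"tx":-3.35,"ty":-2.8,"tz":0,"roll":0,"jaw":0.6},{"tx":-3.35,"ty":-2.75,"tz":0,"roll":0,"jaw":0.6},{"tx":0,"ty":0,"tz":2.5,"roll":0,"jaw":0.6},{"tx":0,"ty":0,"tz":2.5,"roll":0,"jaw":0.6},{"tx":0,"ty":0,"tz":0,"roll":0,"jaw":0.6}]' >/dev/null; python3 go.py .5715 .0365 .118 80
```

```text
t 26.85 p [0.5692 0.0364 0.1581] yang 79.61 q [ -7.6  32.5  94.2   0.   53.7 -87.2] F [-0.9  1.   0.1] open 0.601 gf 0.0
roll rad -0.0068 rows 0.0 then cm [-0.25  0.05  4.01] tool now [-0.25  0.05  4.01]
```

```bash
python3 -m jog '[{"tx":-0.2,"ty":0,"tz":2,"roll":0,"jaw":0.6},{"tx":0,"ty":0,"tz":1,"roll":0,"jaw":0.6},{"tx":0,"ty":0,"tz":0.9,"roll":0,"jaw":0.6},{"tx":0,"ty":0,"tz":0,"roll":0,"jaw":0.6}]' |sed -n '2p;4p'; python3 -m jog '[{"tx":0,"ty":0,"tz":0,"roll":0,"jaw":0},{"tx":0,"ty":0,"tz":0,"roll":0,"jaw":0},{"tx":0,"ty":0,"tz":0,"roll":0,"jaw":0},{"tx":0,"ty":0,"tz":0,"roll":0,"jaw":0},{"tx":0,"ty":0,"tz":0,"roll":0,"jaw":0},{"tx":0,"ty":0,"tz":0,"roll":0,"jaw":0},{"tx":0,"ty":0,"tz":0,"roll":0,"jaw":0}]'
```

```text
position: [0.573, 0.0366, 0.1217]
force: [-0.3, -0.0, 0.1]
time_s: 27.95
position: [0.5738, 0.0365, 0.1224]
tcp_rot: [[-0.984, 0.177, 0.0], [0.177, 0.984, 0.0], [-0.0, 0.001, -1.0]]
force: [-0.5, 0.8, 2.3]
opening: 0.149
grasp_force: 29.7
```

```bash
python3 -m jog '[{"tx":0,"ty":0,"tz":0,"roll":0.13,"jaw":0},{"tx":0,"ty":0,"tz":0,"roll":0.13,"jaw":0},{"tx":0,"ty":0,"tz":0,"roll":0.13,"jaw":0},{"tx":0,"ty":0,"tz":0,"roll":0.13,"jaw":0},{"tx":0,"ty":0,"tz":0,"roll":0.13,"jaw":0},{"tx":0,"ty":0,"tz":0,"roll":0.13,"jaw":0},{"tx":0,"ty":0,"tz":0,"roll":0.13,"jaw":0},{"tx":0,"ty":0,"tz":0,"roll":0,"jaw":0}]' |sed -n '2,6p'; P='from rig import *;s=read_state();import numpy as np;R=s["tcp_rot"];print(np.degrees(np.arctan2(R[1,1],R[0,1])).round(2),s["moment"].round(2),s["force"].round(1),s["opening"])';python3 -c "$P"
```

```text
position: [0.5724, 0.0349, 0.1224]
tcp_rot: [[-0.464, 0.886, -0.003], [0.886, 0.464, -0.002], [-0.001, -0.004, -1.0]]
force: [-2.2, -4.8, 3.1]
opening: 0.149
grasp_force: 29.8
27.63 [-0.75  0.38 -0.08] [-2.2 -4.8  3.1] 0.1491442937785706
```

```bash
P='from rig import *;s=read_state();import numpy as np;R=s["tcp_rot"];print(np.degrees(np.arctan2(R[1,1],R[0,1])).round(2),s["moment"].round(2),s["force"].round(1),round(s["opening"],3))'; python3 -m jog '[{"tx":0,"ty":0,"tz":0,"roll":0.13,"jaw":0},{"tx":0,"ty":0,"tz":0,"roll":0.13,"jaw":0},{"tx":0,"ty":0,"tz":0,"roll":0,"jaw":0}]' >/dev/null;python3 -c "$P"; python3 -m jog '[{"tx":0,"ty":0,"tz":0,"roll":0.06,"jaw":0},{"tx":0,"ty":0,"tz":0,"roll":0,"jaw":0}]' >/dev/null;python3 -c "$P"; python3 -m jog '[{"tx":0,"ty":0,"tz":0,"roll":0.06,"jaw":0},{"tx":0,"ty":0,"tz":0,"roll":0,"jaw":0}]' >/dev/null;python3 -c "$P"
```

```text
12.75 [-0.96  0.53 -0.09] [-3.9 -5.3  3.8] 0.146
9.4 [-0.89  0.56 -0.05] [-4.1 -6.3  4.1] 0.144
6.13 [-0.81  0.6   0.63] [-3.8 -5.1  5. ] 0.148
```

Stop torque is building near the expected 7.7°. I'll press a little further, then release and retreat.

```bash
P='from rig import *;s=read_state();import numpy as np;R=s["tcp_rot"];print(np.degrees(np.arctan2(R[1,1],R[0,1])).round(2),s["moment"].round(2),s["force"].round(1),round(s["opening"],3))'; python3 -m jog '[{"tx":0,"ty":0,"tz":0,"roll":0.05,"jaw":0},{"tx":0,"ty":0,"tz":0,"roll":0.05,"jaw":0},{"tx":0,"ty":0,"tz":0,"roll":0,"jaw":0}]' >/dev/null;python3 -c "$P"; python3 -m jog '[{"tx":0,"ty":0,"tz":0,"roll":0,"jaw":0.5},{"tx":0,"ty":0,"tz":0,"roll":0,"jaw":0.5},{"tx":0,"ty":0,"tz":0,"roll":0,"jaw":0.5},{"tx":0,"ty":0,"tz":0,"roll":0,"jaw":0.5},{"tx":0,"ty":0,"tz":-3,"roll":0,"jaw":0.5},{"tx":0,"ty":0,"tz":-4,"roll":0,"jaw":0.5},{"tx":0,"ty":0,"tz":-2,"roll":0,"jaw":0.5},{"tx":0,"ty":-5,"tz":0,"roll":0,"jaw":0.5}]'>/dev/null; python3 -m jog '[{"tx":0,"ty":-5,"tz":0,"roll":0,"jaw":0.5},{"tx":0,"ty":-5,"tz":0,"roll":0,"jaw":0.5},{"tx":0,"ty":0,"tz":0,"roll":0,"jaw":0.5}]' >/dev/null
python3 k.py; python3 look.py l6; python3 go.py .4 0 .2
```

```text
0.48 [-0.86  0.6   0.82] [-4.2 -4.5  4.1] 0.163
latch_left 241 [0.5769549 0.192024 ] [array([0.576, 0.192]), array([0.022, 0.044]), np.float64(0.974)]
latch_right 233 [0.5712634  0.03551327] [array([0.571, 0.037]), array([0.024, 0.043]), np.float64(0.92)]
drawer_handle side 0.83 [233.3 327.7] [0.5601 0.1208 0.046 ]
drawer_handle top 0.74 [247.9 258.8] [0.5604 0.1175 0.046 ]
latch_left_grip side 0.69 [195.3 359. ] [0.5763 0.1961 0.112 ]
latch_left_grip top 0.6 [230.9 213.4] [0.5839 0.189  0.112 ]
latch_right_grip side 0.6 [237.  299.8] [0.5671 0.03   0.112 ]
latch_right_grip top 0.66 [239.7 299.6] [0.5712 0.042  0.112 ]Traceback (most recent call last):
  File "go.py", line 7, in <module>
    R2=R@cv2.Rodrigues(np.array([0,0,roll]))[0]
         ~~~~~~~~~~~~~^^^^^^^^^^^^^^^^^^^^^^
cv2.error: OpenCV(4.12.0) /io/opencv/modules/calib3d/src/calibration_base.cpp:151: error: (-210:Unsupported format or combination of formats) The matrices must have 32f or 64f data type in function 'Rodrigues'
```

View pics/l6.png

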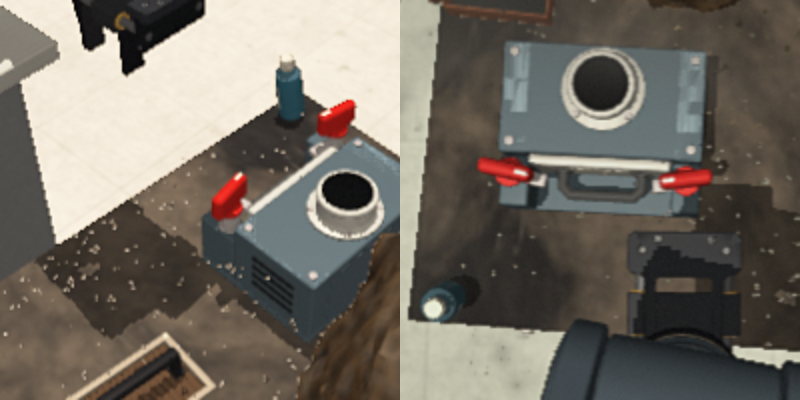

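The tongues lie across the front. I'll check both wing angles more precisely with a silhouette fit.

```bash
cat > w.py <<'E'
from k import *
from scipy.optimize import minimize
S=8
def hull(x,y,a,l,t,z0,z1):
    u=np.array([np.cos(a),np.sin(a)]);v=np.array([-u[1],u[0]])
    Q=[proj(c,np.append(np.array([x,y])+i*l/2*u+j*t/2*v,z)) for i in(-1,1) for j in(-1,1) for z in(z0,z1)]
    return cv2.convexHull(np.array(Q,np.float32)[:,::-1].copy())
for t,a0 in(("latch_left",78),("latch_right",-82)):
    P=wing(t);r0,c0=P.min(0)-6;sh=(P.max(0)-P.min(0)+12)
    m=np.zeros(sh,np.uint8);m[P[:,0]-r0,P[:,1]-c0]=1
    M=cv2.resize(m,None,fx=S,fy=S,interpolation=cv2.INTER_LINEAR)>0
    m=m.astype(np.float32);M=cv2.resize(m,None,fx=S,fy=S,interpolation=cv2.INTER_LINEAR)>.5
    W=np.array([onz(c,q,.11)[:2] for q in P]).mean(0)
    def cost(p):
        h=hull(p[0]/100,p[1]/100,p[2]/10,.046,.013,.094,.122).reshape(-1,2)
        b=np.zeros(M.shape,np.uint8);cv2.fillPoly(b,[np.int32(np.round((h-[c0-.5,r0-.5])*S))],1);b=b>0
        return 1-(b&M).sum()/(b|M).sum()
    best=min((minimize(cost,[W[0]*100,W[1]*100,np.radians(a0+d)*10],method="Nelder-Mead",options=dict(initial_simplex=None,xatol=1e-3,fatol=1e-4)) for d in(-8,0,8)),key=lambda f:f.fun)
    print(t,best.x[:2]/100,"wing deg",np.degrees(best.x[2]/10).round(1),"cost",best.fun.round(3))
E
python3 w.py
```

```text
latch_left 242 [0.576994   0.19210999] [array([0.576, 0.192]), array([0.022, 0.044]), np.float64(0.974)]
latch_right 235 [0.57125175 0.03543142] [array([0.571, 0.037]), array([0.024, 0.043]), np.float64(0.92)]
latch_left [0.57808164 0.19202361] wing deg 78.4 cost 0.374
latch_right [0.57189635 0.03714859] wing deg -80.7 cost 0.351
```

```bash
python3 -c "from rig import *;print(hand_in())"
```

```text
the job is handed in; nothing more can be done
None
```

The job is handed in but `hand_in()` returned no verdict: the fresh filter went flat into the drawer (not visible since it shut), the drawer snapped home to its stop, both latch knobs met their end stops and measure within about 2° of them, and the clogged filter was left alone.

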